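# Unlock the equipment box with its square key

### The job

Unlock the grey equipment box for the technician: take the red-handled square key from its stand, seat it fully in the brass socket recessed in the box lid, and turn it counter-clockwise (seen from above) as far as it goes, without forcing anything. Leave the key standing in the socket and leave the other things on the desk alone.

Things in the scene. Friction and masses are not known exactly. Their poses are not given: they have to be found in the camera images.
- key: Loose square key, about 80 g, 87 mm tall, upright in its stand. Origin at the centre of its tip (lowest point), z up along the shank. Steel shank 10 x 10 mm square, sides parallel to the key's x and y, from 0 to 40 mm. Round flange 26 mm across from 40 to 45 mm, red handle above it.
- key_handle (a point): Middle of the key's flat red handle, 66 mm above the tip; axes as the key's. The handle spans 45 to 87 mm above the tip, 34 mm wide along the key's x, 12 mm thick along its y: pinch it across the 12 mm (fingers close along the key's y) with 20 N or more, so that it does not twist in the fingers.
- key_stand: Black key stand, fixed, 60 x 60 mm and 52 mm high, on a 72 x 72 x 6 mm foot; origin at the centre of its underside. The shank hangs in a round hole 18 mm across, 47 mm deep, in its top centre and the flange rests on the top, the key's tip 12 mm above the desk. Lift the key straight up by 50 mm or more to free it.
- lock_box: Grey steel equipment box, fixed to the desk, 130 (x) x 110 (y) x 60 mm high, origin at the centre of its underside. In the lid centre is a round recess 56 mm across; in it lies the brass lock core, 30 x 30 mm, its face 12 mm below the lid. A red dot on the box's +x side of the recess marks locked, a green dot on its +y side unlocked.
- lock_mouth (a point): Recess centre at the height of the core's face at rest, 48 mm above the desk; axes as the box's. The core floats: the true centre of its socket is up to 5 mm off this point along the box's x and up to 5 mm along its y; this is not measured and must be felt or seen. The core holds its place sideways up to about 8 N, then gives. Socket 11 x 11 mm, 14 mm deep, 1 mm chamfer.
- lock_bottom (a point): Where the tip of a fully seated key is, 14 mm below lock_mouth, but for the same unknown sideways offset. The core is sprung: pressed from above it starts to sink at about 2.4 N, sinks 5 mm at about 8 N, then is rigid. So a tip pressed lightly (1 to 4 mm) can be slid over the face; when it drops into the socket, the force falls away.
- lock (a joint): Turn of the brass core about the vertical, rad: 0 = locked, growing counter-clockwise seen from above, rigid stop at 1.6. Its socket's sides are turned by this angle from the box's x and y axes (a white line on the core face points along the box's x, to the red dot, at 0). It turns against friction of about 0.06 N m and stays where it is left. More than 25 N on the lock counts as forcing it.
- mouse: White computer mouse, loose bystander, 104 x 62 x 35 mm; origin at the centre of its underside.
- tape: Roll of brown tape, loose bystander, 96 mm across, 48 mm high; origin at the centre of its underside.
- phone: Black smartphone lying on the desk, loose bystander, 152 x 75 x 9 mm; origin at the centre of its underside.

How it is judged:
By the outcome, as a careful person would: the job done as asked, in the order asked, and still so for the second after the job is handed in, with the robot touching nothing.
It also fails if it takes over 72 s, if anything falls off the work surface, if the arm or the gripper's body presses on something with over 40 N, if the wrist force passes 120 N, or if a joint passes its speed limit or range.

### The arm

A 6-joint arm with a two-finger parallel gripper is mounted at the origin on a cart in front of the work surface, level with it; the furniture and walls round the work are solid. World frame = base frame: x ahead of the robot, y to its left, z up, the work surface at z = 0. Lengths are in m, angles in rad, forces in N, time in s.
With the tool pointing down it reaches from about 0.35 to 0.85 m from the base axis. Payload 8.1 kg.
Tool frame: the origin (TCP) lies at the centre of the arm's flange, where the gripper is bolted on; the fingertips stand 186 mm ahead of it and the grasp point (between the pads) lies 167 mm ahead of it (robot.grasp_offset is the distance from the TCP to the grasp point, in m); z points along the fingers, y is the line along which they close (so a half turn about z gives the same grasp; the last joint's range is limited). The gripper opens to 93 mm and grips with 3 to 60 N. Pads are 15 mm wide; open, the fingers measure 128 mm over their backs; the gripper's body (75 mm by 188 mm) begins 65 mm behind the grasp point.
Start: joints at [1.191, 0.13, 1.488, -0, 1.523, -0.085], TCP at [0.174, 0.574, 0.405] pointing down, gripper open.
Joint ranges: [-2.96, 2.96], [-0.89, 2.26], [0.02, 2.5], [-1.34, 4.48], [0, 2.73], [-2.66, 2.66]. Speed limits (rad/s): [2.39, 2.39, 2.79, 3.14, 3.14, 3.14].

### API

Orientations are given as a rotation vector (axis times angle).
In Python, from plant import robot gives the robot as it stands.
- The arm moves only by the tool drive_tool, never from a script. Its argument "moves" is one flat list of numbers, 7 for each row, row after row: the finger opening in mm, from 0 to 93, then the shift along the tool's x, y, z in mm, then the turn, a rotation vector about the tool's x, y, z in degrees. A call has 1 to 8 rows; each row shifts and turns the commanded pose from where the row before left it, along the tool's axes as they then stand; what a row does not reach is not made up. A row lasts 1/10 s, in which the tool goes at most 50 mm and 8.59 degrees, less where a joint would pass 70% of its speed; a pose out of reach is approached as far as the arm can. A call is refused whole if a number of a shift passes 50 or a number of a turn 8.59, either way. A call with a gripper value outside its range is refused whole. The fingers move at their own pace and stop on an object; "grip_force" is the grip in N (left out, the last holds). Time passes only in rows, so rows that do not move let the fingers close. It gives the time, the measured TCP pose, the force, the opening and the grip force at its end, in the units of the state.
- robot.read_state(): the state, without advancing time (a new reading comes with each control period).
- robot.read_camera(name): name is "scene" or "top"; returns a dict with "color" (480x640x3 uint8, red, green, blue), "depth" (480x640 float32, m along the optical axis (not along the pixel's ray), 0 where there is no reading), "mtx" (3x3 intrinsics, pixels), "dist_coeffs" ([k1, k2, p1, p2, k3] as OpenCV has them; the pictures are not rectified), "R" (3x3) and "t" (3): a world point X has camera coordinates R X + t. Camera axes: x right, y down, z forward; pixel columns grow to the right and rows downward; lengths in m; the calibration is good to about 2 mm. A picture is of the moment at which its call begins.
- robot.close_job(): hands the job in; it is judged then, once.
The state is a dict: "t": time; "q": joint angles; "dq": joint speeds; "joint_torque": joint torques, N m; "tool_pos": TCP position; "orientation": TCP orientation; "force": force on the tool from outside, world axes, zero at the start; "wrist_torque": the same for the moment, N m; "opening": finger opening in m; "gripper_force": force on a finger pad.
Only numpy, scipy, OpenCV 4.12 (cv2) and the standard library are available. Lean on these libraries where they do the work, as an engineer would, in place of code of your own. Each camera call takes 0.05 s, during which the arm holds its last target. There are 200 camera calls.

## Working session

There is one attempt and no reset: what is moved stays moved. The work goes in short steps, Python scripts to look and compute and a tool call to move; the robot and the scene stay as the last step left them, time stands still between calls to the robot, and variables do not carry over. Pictures are saved under pics/ and viewed, at most 10 in all, crops included, and the job is handed in when it is done.

Besides the shell and the picture viewer there is one more tool, called after ">>>" in YAML: its name, and indented under it one key for each argument. drive_tool: Moves the arm, as the interface text tells. Its arguments: {"type":"object","properties":{"moves":{"type":"array","items":{"type":"number"}},"grip_force":{"type":"number"}},"required":["moves"]}

```bash
mkdir -p pics; cat > h.py <<'E'
import numpy as np,cv2,pickle
from plant import robot
def grab(n):
    c=robot.read_camera(n); pickle.dump(c,open(f'{n}.pkl','wb')); return c
def load(n): return pickle.load(open(f'{n}.pkl','rb'))
def world(c,u,v,z=None,d=None):
    p=cv2.undistortPoints(np.array([[[u,v]]],float),c['mtx'],c['dist_coeffs'])[0,0]
    r=np.array([p[0],p[1],1.]); R=c['R'];o=-R.T@c['t']; r=R.T@r
    return o+r*((z-o[2])/r[2] if z is not None else d)
def save(n,im): cv2.imwrite('pics/'+n,im[:,:,::-1])
E
python3 - <<'E'
from h import *
for n in('scene','top'):
    c=grab(n); save(n+'0.png',c['color']); print(n,-c['R'].T@c['t'],c['R'][2])
s=robot.read_state();print(s)
E
```

```text
scene [ 0.51351495 -0.38640922  1.04511744] [ 0.05591694  0.51361347 -0.8561977 ]
top [0.43347286 0.24308906 0.91822934] [ 0.15294696 -0.03471946 -0.98762431]
{'t': 0.1, 'q': array([ 1.19062487e+00,  1.31098657e-01,  1.48918003e+00,  3.71015684e-06,
        1.52299351e+00, -8.54102200e-02]), 'dq': array([-0.00127136, -0.00331334, -0.00186648,  0.00078924, -0.00095021,
        0.00077483]), 'joint_torque': array([ 7.18502974e-05, -5.61333954e+01, -4.93101668e+01,  7.70452595e-02,
        2.89845042e-02, -6.03157929e-06]), 'tool_pos': array([0.17421383, 0.5739356 , 0.40377901]), 'orientation': array([-4.61278212e-01, -3.10714712e+00,  2.56539676e-03]), 'force': array([-1.21560221,  0.15129294, -0.31059727]), 'wrist_torque': array([-0.0043454 , -0.0385229 ,  0.00011355]), 'gripper_force': 0.0, 'opening': 0.09312483638222274}
```

View pics/top0.png

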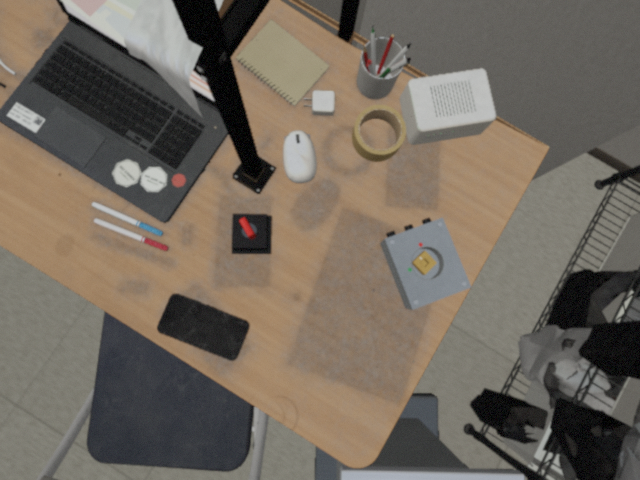

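View pics/scene0.png

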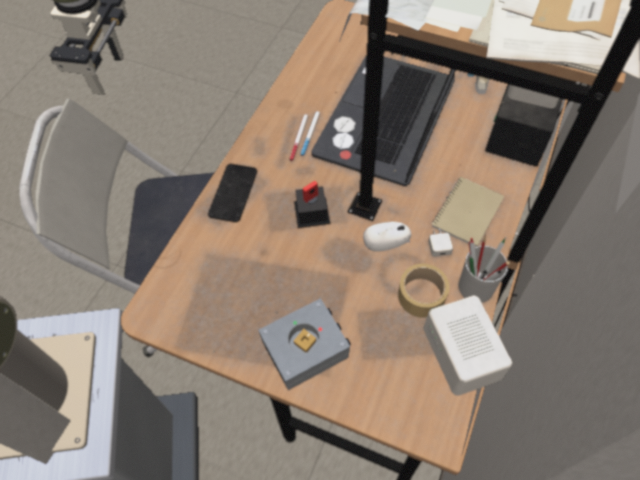

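The top view shows the stand at about (251,233) with the red key on it, and the box at (427,263) with its core at (424,263), red dot (420,245) and green dot (409,268). A black post is based at (255,175), close to the stand. Next I'll enlarge both objects in both views.

```bash
python3 - <<'E'
from h import *
t=load('top');s=load('scene')
def cr(c,u,v,w=50,h=37): return cv2.resize(c['color'][v-h:v+h,u-w:u+w],(400,296),interpolation=cv2.INTER_CUBIC)
im=np.vstack([np.hstack([cr(t,250,230),cr(t,427,263)]),np.hstack([cr(s,311,203),cr(s,305,343)])])
save('crop0.png',im)
# post: depth points
for n,c,px in(('top',t,[(255,175),(245,140),(235,110),(225,80),(215,55),(200,20),(230,20),(348,20)]),('scene',s,[(366,205),(370,150),(374,90),(376,40),(378,5),(450,65),(560,90),(540,200),(600,80)])):
    for u,v in px:
        d=c['depth'][v,u]; print(n,u,v,world(c,u,v,d=d).round(3))
E
```

```text
top 255 175 [0.656 0.33  0.039]
top 245 140 [0.659 0.328 0.227]
top 235 110 [0.66  0.328 0.336]
top 225 80 [0.661 0.328 0.419]
top 215 55 [0.659 0.329 0.475]
top 200 20 [0.655 0.33  0.54 ]
top 230 20 [0.706 0.32  0.456]
top 348 20 [0.944 0.171 0.072]
scene 366 205 [0.668 0.32  0.022]
scene 370 150 [0.668 0.317 0.204]
scene 374 90 [0.668 0.319 0.353]
scene 376 40 [0.666 0.322 0.452]
scene 378 5 [0.665 0.319 0.515]
scene 450 65 [0.769 0.265 0.441]
scene 560 90 [0.909 0.186 0.448]
scene 540 200 [0.944 0.16  0.209]
scene 600 80 [0.944 0.161 0.486]
```

View pics/crop0.png

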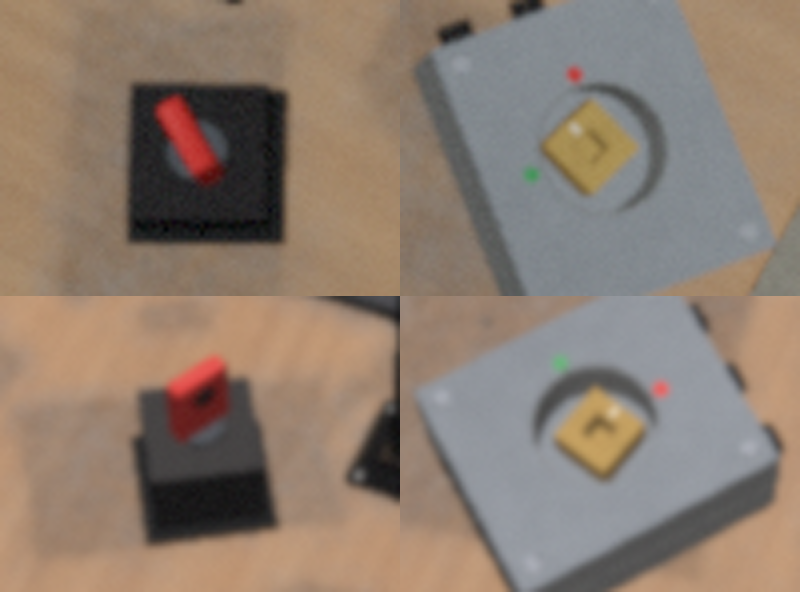

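Enlarged, the handle runs from about (242,218) to (253,238) in top pixels. The core is turned relative to the box: its white mark sits at (521,258)/4-type offset, up-left of its centre, about 20° beyond the red dot. I'll measure it all now.

```bash
python3 - <<'E'
from h import *
t=load('top');s=load('scene')
def cloud(c,mask):
    v,u=np.nonzero(mask&(c['depth']>0)); return np.array([world(c,a,b,d=c['depth'][b,a]) for a,b in zip(u,v)])
O={'tk':(200,193),'tb':(377,226),'sk':(261,166),'sb':(255,306)}
def W(k,x,y,z):
    o=O[k]; return world(t if k[0]=='t' else s,o[0]+(x+.5)/4-.5,o[1]+(y+.5)/4-.5,z)[:2].round(4)
for n,c,reg in(('top',t,(200,193)),('scene',s,(261,166))):
    im=c['color'].astype(int); m=(im[...,0]>120)&(im[...,1]<80)&(im[...,2]<80)
    r=np.zeros_like(m); r[reg[1]:reg[1]+74,reg[0]:reg[0]+100]=1
    P=cloud(c,m&r); print(n,len(P),P.min(0).round(3),P.max(0).round(3))
    Q=P[P[:,2]>0.09]; print(len(Q),Q.mean(0).round(4),cv2.minAreaRect((Q[:,:2]*1000).astype(np.float32)))
    d=c['depth'][reg[1]:reg[1]+74,reg[0]:reg[0]+100]
# stand top corners z=.052 top view ; scene
print('stand top',[W('tk',*p,.052) for p in((133,86),(268,86),(268,222),(131,222))])
print('stand scene',[W('sk',*[p[0],p[1]-296],.052) for p in((137,392),(247,378),(265,465),(148,488))])
print('hand top',[W('tk',*p,.099) for p in((156,103),(180,95),(222,170),(196,182))])
print('hand sc top',[W('sk',p[0],p[1]-296,.099) for p in((167,380),(222,358))])
print('T red',W('tb',575-400,75,.06),'green',W('tb',531-400,175,.06),'screws',W('tb',461-400,64,.06),W('tb',748-400,231,.06))
print('S red',W('sb',661-400,389-296,.06),'green',W('sb',560-400,363-296,.06),'screws',W('sb',441-400,397-296,.06),W('sb',749-400,447-296,.06),W('sb',532-400,564-296,.06))
print('T core',[W('tb',p[0]-400,p[1],.048) for p in((590,99),(638,147),(590,195),(541,147))],'white',W('tb',175,130,.048))
print('S core',[W('sb',p[0]-400,p[1]-296,.048) for p in((597,386),(646,434),(604,480),(554,434))],'white',W('sb',613-400,412-296,.048))
E
```

```text
top 145 [0.538 0.323 0.049] [0.571 0.353 0.101]
132 [0.5534 0.3341 0.0987] ((553.6631469726562, 334.4141540527344), (33.55802917480469, 11.034130096435547), 31.77791404724121)
scene 40 [0.537 0.316 0.088] [0.567 0.337 0.101]
39 [0.5502 0.3257 0.0967] ((550.5516967773438, 327.3484191894531), (28.827983856201172, 8.738279342651367), 35.1921272277832)
stand top [array([0.5812, 0.3637]), array([0.5833, 0.3051]), array([0.5235, 0.3025]), array([0.5217, 0.3613])]
stand scene [array([0.5208, 0.3586]), array([0.5797, 0.3599]), array([0.5823, 0.3028]), array([0.5206, 0.2966])]
hand top [array([0.5664, 0.3474]), array([0.5701, 0.3377]), array([0.5395, 0.319 ]), array([0.5342, 0.3294])]
hand sc top [array([0.5363, 0.3288]), array([0.5655, 0.339 ])]
T red [0.5377 0.0359] green [0.4937 0.0552] screws [0.5409 0.0857] [ 0.4726 -0.0386]
S red [0.536  0.0328] green [0.4916 0.0517] screws [0.4362 0.0421] [ 5.719e-01 -2.000e-04] [ 0.4704 -0.0416]
T core [array([0.5287, 0.0264]), array([0.5083, 0.0054]), array([0.4866, 0.0266]), array([0.5069, 0.0481])] white [0.5149 0.0331]
S core [array([0.5072, 0.0433]), array([0.5269, 0.0169]), array([ 0.5056, -0.0026]), array([0.4853, 0.0224])] white [0.5131 0.0296]
```

>>> drive_tool:
  moves: [93,0,0,0,0,0,8.2,93,0,0,0,0,0,8.2,93,0,0,0,0,0,8.2,93,0,0,0,0,0,8.2,93,0,0,0,0,0,8.2,93,0,0,0,0,0,8.2,93,0,0,0,0,0,8.2,93,0,0,0,0,0,8.2]
  grip_force: 30

```text
t: 0.9
tool_pos: [0.1743, 0.574, 0.4041]
orientation: [2.078, 2.356, -0.002]
force: [0.7, -0.5, 0.4]
opening: 0.0928
gripper_force: 0.0
```

>>> drive_tool:
  moves: [93,0,0,0,0,0,8.2,93,0,0,0,0,0,8.2,93,0,0,0,0,0,8.2,93,0,0,0,0,0,8.2,93,0,0,0,0,0,8.2,93,0,0,0,0,0,8.2,93,0,0,0,0,0,8.2,93,0,0,0,0,0,8.2]

```text
t: 1.7
tool_pos: [0.1742, 0.574, 0.4041]
orientation: [3.022, 0.854, -0.001]
force: [-0.7, -0.0, -0.2]
opening: 0.0932
gripper_force: 0.0
```

```bash
cat >> h.py <<'E'
from scipy.spatial.transform import Rotation as Ro
def goto(x,y,z,yd):
    """shift (mm, tool axes) of grasp point to x,y,z and turn about tool z (deg) so that tool y is at yd deg"""
    s=robot.read_state(); M=Ro.from_rotvec(s['orientation']).as_matrix()
    g=s['tool_pos']+M[:,2]*robot.grasp_offset
    a=np.degrees(np.arctan2(M[1,1],M[0,1]))
    Md=Ro.from_rotvec([0,0,np.radians(yd)]).as_matrix()@np.array([[0,1,0],[1,0,0],[0,0,-1.]])@np.eye(3)
    Md=np.column_stack([[-np.sin(np.radians(yd)),np.cos(np.radians(yd)),0],[np.cos(np.radians(yd)),np.sin(np.radians(yd)),0],[0,0,-1]])
    Md=np.column_stack([np.cross(Md[:,1],Md[:,2]),Md[:,1],Md[:,2]])
    print('t',round(s['t'],2),'grasp',g.round(4),'ytool',a.round(2),'zt',M[:,2].round(4),'F',s['force'].round(2),'T',s['wrist_torque'].round(3),'open',round(s['opening'],4),'q',s['q'].round(2))
    print('shift',(M.T@(np.array([x,y,z])-g)*1000).round(1),'turn',np.degrees(Ro.from_matrix(M.T@Md).as_rotvec()).round(2))
E
python3 -c "
from h import *
goto(.5525,.3325,.15,-58.5)"
```

```text
t 1.7 grasp [0.1742 0.5738 0.2368] ytool -58.43 zt [-4.0e-04 -1.1e-03 -1.0e+00] F [-0.74 -0.02 -0.23] T [-0.063  0.211 -0.007] open 0.0932 q [1.19 0.13 1.49 0.   1.52 2.21]
shift [196.1 403.6  86.9] turn [0.04 0.06 0.07]
```

>>> drive_tool:
  moves: [93,19,40,4,0,0,0,93,20,41,5,0,0,0,93,20,41,5,0,0,0,93,20,41,5,0,0,0,93,20,41,5,0,0,0,93,20,41,5,0,0,0,93,20,41,5,0,0,0,93,20,41,5,0,0,0]

```text
t: 2.5
tool_pos: [0.4834, 0.3792, 0.3651]
orientation: [3.02, 0.864, -0.001]
force: [-0.4, 0.5, -0.1]
opening: 0.0929
gripper_force: 0.0
```

>>> drive_tool:
  moves: [93,18,38,5,0,0,0,93,19,38,5,0,0,0,93,0,0,15,0,0,0,93,0,0,15,0,0,0,93,0,0,0,0,0,0,93,0,0,0,0,0,0]

```text
t: 3.1
tool_pos: [0.5524, 0.3365, 0.3247]
orientation: [3.02, 0.866, -0.004]
force: [0.5, -0.8, -0.1]
opening: 0.0928
gripper_force: 0.0
```

```bash
python3 - <<'E'
from h import *
goto(.5525,.3325,.082,-58.5)
t=grab('top');s=grab('scene')
def cr(c,u,v,w=50,h=37): return cv2.resize(c['color'][v-h:v+h,u-w:u+w],(400,296),interpolation=cv2.INTER_CUBIC)
save('c1.png',np.hstack([cr(t,250,220),cr(s,311,193)]))
E
```

```text
t 3.1 grasp [0.552  0.3363 0.1574] ytool -58.0 zt [-2.1e-03 -8.0e-04 -1.0e+00] F [ 0.49 -0.8  -0.05] T [-0.029  0.137 -0.016] open 0.0928 q [0.47 0.3  1.44 0.   1.4  1.48]
shift [-1.5  3.6 75.4] turn [-0.03  0.13  0.5 ]
```

View pics/c1.png

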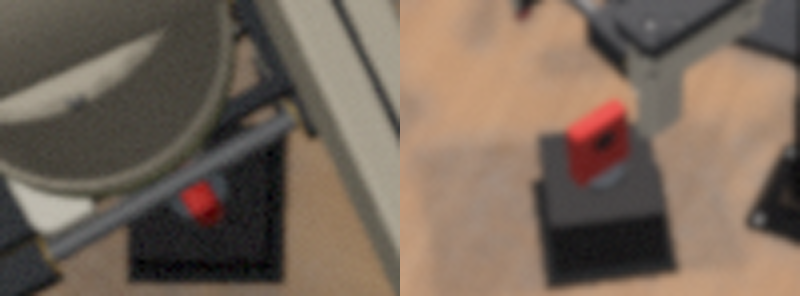

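The fingers straddle the key: its handle is visible at the crop's (203,203) in the top view, between the fingers. Going down to close.

>>> drive_tool:
  moves: [93,-1.5,3.6,15,0,0,0.5,93,0,0,20,0,0,0,93,0,0,20,0,0,0,93,0,0,12,0,0,0,93,0,0,8,0,0,0,93,0,0,0,0,0,0,40,0,0,0,0,0,0,25,0,0,0,0,0,0]

```text
t: 4.0
tool_pos: [0.5548, 0.332, 0.2521]
orientation: [-3.024, -0.85, -0.003]
force: [-0.5, 0.9, -0.1]
opening: 0.0814
gripper_force: 0.0
```

>>> drive_tool:
  moves: [20,0,0,0,0,0,0,20,0,0,0,0,0,0,5,0,0,0,0,0,0,5,0,0,0,0,0,0,5,0,0,0,0,0,0,5,0,0,0,0,0,0,5,0,0,0,0,0,0]
  grip_force: 30

```text
t: 4.7
tool_pos: [0.5543, 0.3318, 0.2507]
orientation: [-3.024, -0.85, 0.0]
force: [0.9, 0.3, 0.3]
opening: 0.0256
gripper_force: 0.0
```

```bash
python3 - <<'E'
from h import *
goto(.5525,.3325,.082,-58.5)
E
```

```text
t 4.7 grasp [0.5543 0.3318 0.0834] ytool -58.59 zt [-1.e-04  0.e+00 -1.e+00] F [0.88 0.33 0.3 ] T [-0.055  0.128  0.001] open 0.0256 q [0.46 0.37 1.5  0.   1.27 1.48]
shift [-1.2 -1.6  1.4] turn [-0.    0.   -0.09]
```

>>> drive_tool:
  moves: [5,0,0,0,0,0,0,5,0,0,0,0,0,0,5,0,0,0,0,0,0,5,0,0,0,0,0,0,5,0,0,0,0,0,0,5,0,0,0,0,0,0]
  grip_force: 30

```text
t: 5.3
tool_pos: [0.5543, 0.3318, 0.2507]
orientation: [-3.024, -0.85, -0.0]
force: [1.4, 0.6, -0.8]
opening: 0.0118
gripper_force: 30.0
```

>>> drive_tool:
  moves: [5,0,0,-5,0,0,0,5,0,0,-12,0,0,0,5,0,0,-18,0,0,0,5,0,0,-18,0,0,0,5,0,0,-18,0,0,0,5,0,0,-18,0,0,0,5,0,0,-10,0,0,0,5,0,0,0,0,0,0]

```text
t: 6.1
tool_pos: [0.5549, 0.3321, 0.3526]
orientation: [-3.024, -0.85, -0.007]
force: [-1.2, 0.4, -1.3]
opening: 0.0117
gripper_force: 30.0
```

```bash
python3 - <<'E'
from h import *
goto(.5055,.0223,.14,-45)
E
```

```text
t 6.1 grasp [0.5555 0.3324 0.1853] ytool -58.59 zt [ 0.0038  0.0018 -1.    ] F [-1.17  0.39 -1.31] T [ 0.     0.148 -0.048] open 0.0117 q [ 0.46  0.28  1.41 -0.    1.44  1.48]
shift [-204.5  238.5   44.6] turn [  0.05  -0.24 -13.59]
```

>>> drive_tool:
  moves: [5,0,0,0,0,0,-6.8,5,0,0,0,0,-0.2,-6.8,5,-15,11,0,0,0,0,5,-30,22,0,0,0,0,5,-30,22,0,0,0,0,5,-30,22,0,0,0,0,5,-30,22,0,0,0,0,5,-30,22,0,0,0,0]

```text
t: 6.9
tool_pos: [0.5225, 0.1281, 0.3492]
orientation: [2.901, 1.202, -0.007]
force: [-0.9, 0.2, -0.5]
opening: 0.012
gripper_force: 30.0
```

>>> drive_tool:
  moves: [5,-30,22,0,0,0,0,5,-30,22,0,0,0,0,5,-28,19,0,0,0,0,5,0,0,10,0,0,0,5,0,0,15,0,0,0,5,0,0,5,0,0,0,5,0,0,0,0,0,0]

```text
t: 7.6
tool_pos: [0.5049, 0.0237, 0.3184]
orientation: [-2.901, -1.204, 0.01]
force: [0.5, 0.1, -1.3]
opening: 0.012
gripper_force: 30.0
```

```bash
python3 - <<'E'
from h import *
goto(.507,.0233,.1464,-45)
t=grab('top');s=grab('scene')
def cr(c,u,v,w,h,W,H): return cv2.resize(c['color'][v-h:v+h,u-w:u+w],(W,H),interpolation=cv2.INTER_CUBIC)
save('c2.png',np.hstack([cr(t,427,263,50,75,400,600),cr(s,305,323,50,75,400,600)]))
E
```

```text
t 7.6 grasp [0.5038 0.0234 0.1511] ytool -44.91 zt [-0.0063 -0.0019 -1.    ] F [ 0.55  0.1  -1.27] T [-0.065  0.113  0.028] open 0.012 q [-0.05 -0.07  1.85 -0.    1.36  0.73]
shift [2.2 2.3 4.7] turn [-0.18  0.33  0.09]
```

View pics/c2.png

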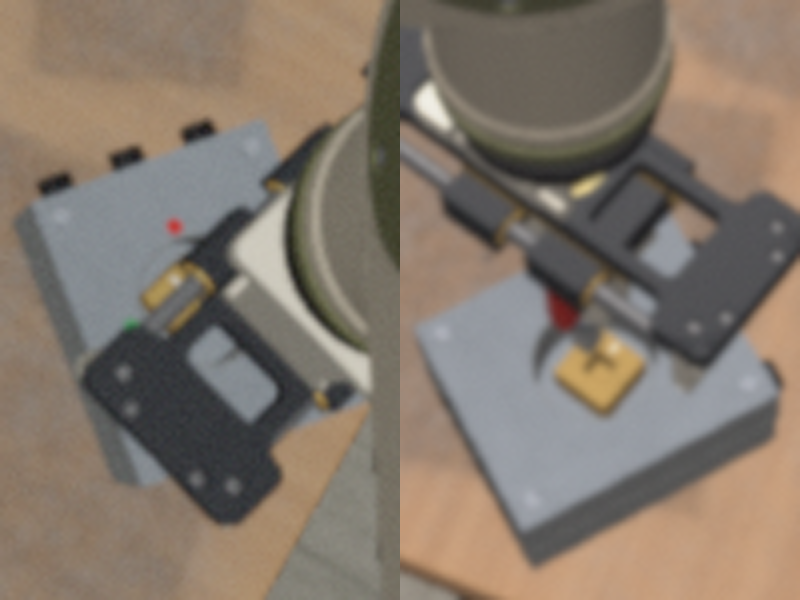

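In the scene crop the shank ends just above the core at roughly crop (590,345), with the socket dark at (598,362). I'll correct the pose and zoom in on the scene view.

>>> drive_tool:
  moves: [5,2.2,2.3,0,0,0,0,5,0,0,0,0,0,0,5,0,0,0,0,0,0]

```text
t: 8.0
tool_pos: [0.509, 0.0228, 0.321]
orientation: [2.901, 1.202, -0.004]
force: [-0.3, -0.1, -1.3]
opening: 0.012
gripper_force: 30.0
```

```bash
python3 - <<'E'
from h import *
goto(.507,.0233,.1464,-45)
s0=load('scene0.png') if 0 else None
ims=[robot.read_camera('scene') for _ in range(6)]
c=ims[0]; c['color']=np.mean([i['color'] for i in ims],0).astype(np.uint8); pickle.dump(c,open('scene.pkl','wb'))
save('c3.png',cv2.resize(c['color'][318:358,280:330],(750,600),interpolation=cv2.INTER_CUBIC))
goto(.507,.0233,.1464,-45)
E
```

```text
t 8.0 grasp [0.5087 0.0224 0.1537] ytool -44.97 zt [-0.0019 -0.0024 -1.    ] F [-0.26 -0.14 -1.33] T [-0.03   0.18   0.023] open 0.012 q [-0.05 -0.06  1.84 -0.    1.37  0.73]
shift [-0.5 -1.8  7.3] turn [0.02 0.17 0.03]
t 8.3 grasp [0.5083 0.0222 0.1533] ytool -45.0 zt [-0.0025 -0.0023 -1.    ] F [-0.27  0.24 -2.32] T [-0.006  0.137  0.03 ] open 0.0117 q [-0.06 -0.06  1.84 -0.    1.37  0.73]
shift [-0.1 -1.7  6.9] turn [-0.01  0.2   0.  ]
```

View pics/c3.png

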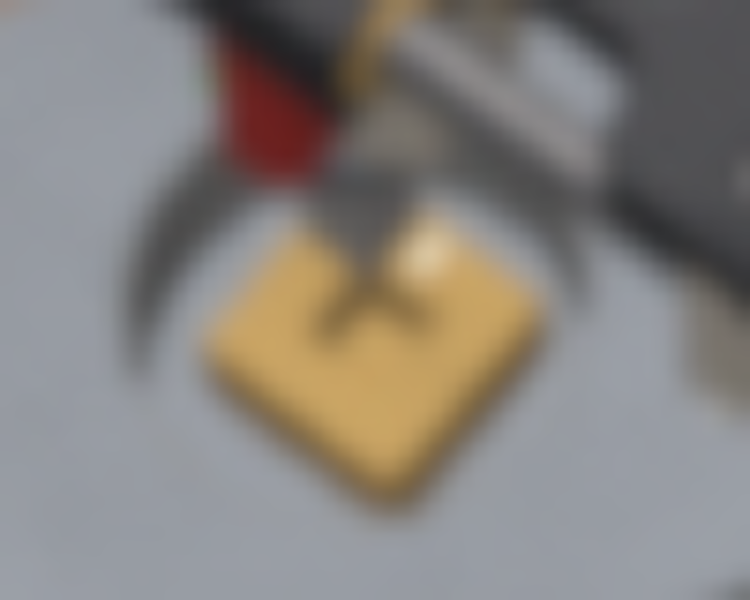

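The tip's near corner is at (368,273) with its sides at x≈308 and 428. The core's face corners are at (203,347), (548,305) and (391,482), so I take the socket centre as about (375,327).

```bash
python3 - <<'E'
from h import *
s=load('scene')
W=lambda x,y,z: world(s,280+(x+.5)/15-.5,318+(y+.5)/15-.5,z)[:2].round(4)
print('tip',W(368,222,.082),'near corner',W(368,273,.082),'sides',W(308,222,.082),W(428,222,.082))
print('core',W(375,327,.048),[W(*p,.048) for p in((203,347),(548,305),(391,482))],'sock corners',W(315,340,.048),W(435,325,.048),W(372,278,.048))
E
```

```text
tip [0.5069 0.0206] near corner [0.5062 0.0142] sides [0.4998 0.0215] [0.5139 0.0197]
core [0.5061 0.0212] [array([0.4851, 0.0214]), array([0.5273, 0.0213]), array([0.5059, 0.0011])] sock corners [0.4987 0.0205] [0.5134 0.0205] [0.5064 0.0276]
```

>>> drive_tool:
  moves: [5,-0.1,-1,5,0,0.2,0,5,0,0,10,0,0,0,5,0,0,8,0,0,0,5,0,0,5,0,0,0,5,0,0,2,0,0,0,5,0,0,0,0,0,0,5,0,0,0,0,0,0]

```text
t: 9.0
tool_pos: [0.508, 0.0233, 0.2908]
orientation: [-2.902, -1.202, -0.0]
force: [0.3, -0.2, -0.0]
opening: 0.0116
gripper_force: 30.0
```

```bash
python3 - <<'E'
from h import *
goto(.5075,.0228,.119,-45)
E
```

```text
t 9.0 grasp [0.5081 0.0233 0.1235] ytool -44.99 zt [ 2.e-04  1.e-04 -1.e+00] F [ 0.32 -0.22 -0.01] T [-0.053  0.055 -0.017] open 0.0116 q [-0.06 -0.03  1.87  0.    1.3   0.73]
shift [-0.7 -0.1  4.5] turn [ 0.   -0.01  0.01]
```

>>> drive_tool:
  moves: [5,-0.7,0,2,0,0,0,5,0,0,2,0,0,0,5,0,0,1,0,0,0,5,0,0,1,0,0,0,5,0,0,0,0,0,0]

```text
t: 9.5
tool_pos: [0.5076, 0.0227, 0.2849]
orientation: [2.902, 1.202, 0.001]
force: [-1.0, -0.3, 2.6]
opening: 0.012
gripper_force: 30.0
```

```bash
python3 - <<'E'
from h import *
goto(.5073,.0226,.119,-45)
E
```

```text
t 9.5 grasp [0.5077 0.0227 0.1176] ytool -44.99 zt [ 5.e-04  1.e-04 -1.e+00] F [-0.97 -0.34  2.56] T [-0.079  0.16   0.021] open 0.012 q [-0.06 -0.03  1.88  0.    1.29  0.73]
shift [-0.4 -0.2 -1.4] turn [ 0.02 -0.02  0.01]
```

>>> drive_tool:
  moves: [5,0,0,1,0,0,0,5,0,0,1,0,0,0,5,0,0,0,0,0,0]

```text
t: 9.8
tool_pos: [0.5076, 0.0227, 0.2828]
orientation: [2.902, 1.202, 0.001]
force: [1.1, -0.9, 3.9]
opening: 0.0119
gripper_force: 30.0
```

```bash
python3 - <<'E'
from h import *
goto(.5073,.0226,.119,-45)
E
```

```text
t 9.8 grasp [0.5077 0.0227 0.1155] ytool -44.99 zt [ 5.e-04  1.e-04 -1.e+00] F [ 1.06 -0.86  3.9 ] T [-0.068  0.189 -0.   ] open 0.0119 q [-0.06 -0.02  1.88  0.    1.29  0.73]
shift [-0.3 -0.1 -3.5] turn [ 0.02 -0.02  0.01]
```

>>> drive_tool:
  moves: [5,0.8,0,0,0,0,0,5,0,0,0,0,0,0,5,0,0,0,0,0,0]

```text
t: 10.1
tool_pos: [0.508, 0.0232, 0.2827]
orientation: [2.902, 1.202, -0.0]
force: [-1.8, -1.0, 5.2]
opening: 0.0117
gripper_force: 30.0
```

>>> drive_tool:
  moves: [5,0.8,0,0,0,0,0,5,0,0,0,0,0,0,5,0,0,0,0,0,0]

```text
t: 10.4
tool_pos: [0.5083, 0.0241, 0.2819]
orientation: [-2.901, -1.202, 0.001]
force: [-0.5, -0.2, -0.2]
opening: 0.0118
gripper_force: 30.0
```

```bash
python3 - <<'E'
from h import *
goto(.5073,.0226,.119,-45)
E
```

```text
t 10.4 grasp [0.5081 0.0242 0.1146] ytool -44.99 zt [-1.2e-03  6.0e-04 -1.0e+00] F [-0.47 -0.19 -0.23] T [-0.036  0.105 -0.035] open 0.0118 q [-0.05 -0.02  1.87  0.    1.29  0.73]
shift [-1.7  0.6 -4.4] turn [-0.07  0.03  0.01]
```

The force fell away, so the tip has dropped into the socket. Pressing down.

>>> drive_tool:
  moves: [5,0,0,2,0,0,0,5,0,0,2,0,0,0,5,0,0,0,0,0,0]

```text
t: 10.7
tool_pos: [0.5083, 0.0239, 0.2779]
orientation: [-2.902, -1.202, 0.001]
force: [0.1, -0.2, -1.6]
opening: 0.0118
gripper_force: 30.0
```

>>> drive_tool:
  moves: [5,0,0,2,0,0,0,5,0,0,2,0,0,0,5,0,0,0,0,0,0]

```text
t: 11.0
tool_pos: [0.5084, 0.024, 0.2741]
orientation: [-2.902, -1.202, 0.001]
force: [-0.2, 0.8, -1.4]
opening: 0.0119
gripper_force: 30.0
```

```bash
python3 - <<'E'
from h import *
goto(.5073,.0226,.119,-45)
E
```

```text
t 11.0 grasp [0.5082 0.024  0.1068] ytool -44.99 zt [-8.e-04  3.e-04 -1.e+00] F [-0.19  0.77 -1.37] T [0.235 0.355 0.007] open 0.0119 q [-0.05 -0.01  1.88  0.    1.27  0.73]
shift [ -1.7   0.3 -12.2] turn [-0.04  0.02  0.01]
```

Tip at about 35 mm, with 34 mm being fully seated; continuing to bottom with light press.

>>> drive_tool:
  moves: [5,0,0,1.5,0,0,0,5,0,0,0,0,0,0,5,0,0,0,0,0,0]

```text
t: 11.3
tool_pos: [0.5084, 0.024, 0.2729]
orientation: [-2.902, -1.202, 0.001]
force: [-0.7, 1.9, -2.4]
opening: 0.0119
gripper_force: 30.0
```

>>> drive_tool:
  moves: [5,0,0,1.5,0,0,0,5,0,0,0,0,0,0,5,0,0,0,0,0,0]

```text
t: 11.6
tool_pos: [0.5085, 0.024, 0.2717]
orientation: [-2.902, -1.202, 0.0]
force: [-2.5, 2.3, 1.4]
opening: 0.0119
gripper_force: 30.0
```

```bash
python3 - <<'E'
from h import *
goto(.5073,.0226,.119,-45)
E
```

```text
t 11.6 grasp [0.5084 0.0241 0.1044] ytool -44.99 zt [-3.e-04  3.e-04 -1.e+00] F [-2.47  2.3   1.43] T [ 0.502  0.877 -0.025] open 0.0119 q [-0.05 -0.01  1.88  0.    1.27  0.73]
shift [ -1.8   0.2 -14.6] turn [-0.03  0.    0.01]
```

>>> drive_tool:
  moves: [5,0,-0.5,0,0,0,0,5,0,0,0,0,0,0,5,0,0,0,0,0,0]

```text
t: 11.9
tool_pos: [0.5083, 0.0242, 0.2717]
orientation: [2.902, 1.202, 0.0]
force: [-2.0, 0.8, 1.3]
opening: 0.012
gripper_force: 30.0
```

>>> drive_tool:
  moves: [5,0,0,1.5,0,0,0,5,0,0,0,0,0,0,5,0,0,0,0,0,0]

```text
t: 12.2
tool_pos: [0.5083, 0.0241, 0.2703]
orientation: [2.902, 1.202, 0.0]
force: [-2.9, 0.4, 3.4]
opening: 0.0123
gripper_force: 30.0
```

```bash
python3 - <<'E'
from h import *
goto(.5073,.0226,.119,-45)
E
```

```text
t 12.2 grasp [0.5084 0.0241 0.103 ] ytool -44.99 zt [ 3.e-04 -0.e+00 -1.e+00] F [-2.9   0.38  3.39] T [ 0.121  0.742 -0.043] open 0.0123 q [-0.05 -0.01  1.88 -0.    1.26  0.73]
shift [ -1.8   0.3 -16. ] turn [ 0.01 -0.01  0.01]
```

Key seated: tip about 2 mm below the rest level, with the spring pressing back. Turning counter-clockwise in small steps.

>>> drive_tool:
  moves: [5,-0.3,-0.3,0,0,0,-2,5,0,0,0,0,0,-4,5,0,0,0,0,0,-4,5,0,0,0,0,0,0]

```text
t: 12.6
tool_pos: [0.5079, 0.0243, 0.2703]
orientation: [-2.786, -1.452, -0.001]
force: [-1.5, 1.6, 3.8]
opening: 0.0116
gripper_force: 30.0
```

```bash
python3 - <<'E'
from h import *
goto(.5073,.0226,.119,-45)
E
```

```text
t 12.6 grasp [0.5079 0.0244 0.103 ] ytool -34.93 zt [ 3.e-04  3.e-04 -1.e+00] F [-1.55  1.56  3.83] T [ 0.324  0.582 -0.05 ] open 0.0116 q [-0.05 -0.01  1.89  0.    1.26  0.56]
shift [ -1.8   0.5 -16. ] turn [-0.   -0.03 10.07]
```

>>> drive_tool:
  moves: [5,0,-0.3,0,0,0,-5,5,0,0,0,0,0,-5,5,0,0,0,0,0,-5,5,0,0,0,0,0,-5,5,0,0,0,0,0,0]

```text
t: 13.1
tool_pos: [0.5077, 0.0244, 0.2703]
orientation: [2.493, 1.912, 0.001]
force: [-0.0, 1.8, 3.0]
opening: 0.0119
gripper_force: 30.0
```

```bash
python3 - <<'E'
from h import *
goto(.5073,.0226,.119,-45)
E
```

```text
t 13.1 grasp [0.5078 0.0244 0.103 ] ytool -15.02 zt [ 5.e-04  1.e-04 -1.e+00] F [-0.05  1.84  3.04] T [0.259 0.445 0.015] open 0.0119 q [-0.05 -0.01  1.89  0.    1.26  0.21]
shift [ -1.9   0.  -16. ] turn [ 2.000e-02 -2.000e-02  2.998e+01]
```

>>> drive_tool:
  moves: [5,0,0,0,0,0,-5,5,0,0,0,0,0,-5,5,0,0,0,0,0,-5,5,0,0,0,0,0,-5,5,0,0,0,0,0,0]

```text
t: 13.6
tool_pos: [0.5076, 0.0244, 0.2702]
orientation: [2.125, 2.314, 0.001]
force: [-0.9, 1.5, 2.6]
opening: 0.0119
gripper_force: 30.0
```

```bash
python3 - <<'E'
from h import *
goto(.5073,.0226,.119,-45)
E
```

```text
t 13.6 grasp [0.5077 0.0245 0.1029] ytool 4.88 zt [ 3.e-04  2.e-04 -1.e+00] F [-0.95  1.52  2.61] T [ 0.259  0.413 -0.027] open 0.0119 q [-0.05 -0.01  1.89  0.    1.26 -0.14]
shift [ -1.8  -0.5 -16.1] turn [ 1.000e-02 -2.000e-02  4.988e+01]
```

>>> drive_tool:
  moves: [5,0,0,0,0,0,-4,5,0,0,0,0,0,-4,5,0,0,0,0,0,-4,5,0,0,0,0,0,0]

```text
t: 14.0
tool_pos: [0.5076, 0.0244, 0.2702]
orientation: [1.873, 2.522, 0.0]
force: [-0.6, 0.6, 3.5]
opening: 0.0119
gripper_force: 30.0
```

```bash
python3 - <<'E'
from h import *
goto(.5073,.0226,.119,-45)
E
```

```text
t 14.0 grasp [0.5076 0.0245 0.1029] ytool 16.81 zt [ 2.e-04  2.e-04 -1.e+00] F [-0.59  0.63  3.5 ] T [ 0.345  0.385 -0.003] open 0.0119 q [-0.05 -0.01  1.89  0.    1.26 -0.35]
shift [ -1.7  -0.8 -16.1] turn [ 1.000e-02 -1.000e-02  6.181e+01]
```

>>> drive_tool:
  moves: [5,0,0,0,0,0,-3,5,0,0,0,0,0,0,5,0,0,0,0,0,0]

```text
t: 14.3
tool_pos: [0.5076, 0.0244, 0.2702]
orientation: [1.807, 2.57, 0.0]
force: [-2.0, 2.4, 3.8]
opening: 0.0117
gripper_force: 30.0
```

```bash
python3 - <<'E'
from h import *
goto(.5073,.0226,.119,-45)
E
```

```text
t 14.3 grasp [0.5076 0.0245 0.1029] ytool 19.76 zt [ 1.e-04  2.e-04 -1.e+00] F [-2.04  2.43  3.77] T [ 0.297  0.28  -0.029] open 0.0117 q [-0.05 -0.01  1.89  0.    1.26 -0.4 ]
shift [ -1.6  -0.9 -16.1] turn [ 1.000e-02 -1.000e-02  6.476e+01]
```

>>> drive_tool:
  moves: [5,0,0,0,0,0,-3,5,0,0,0,0,0,0,5,0,0,0,0,0,0]

```text
t: 14.6
tool_pos: [0.5076, 0.0244, 0.2702]
orientation: [1.738, 2.617, 0.0]
force: [-1.0, 1.4, 2.7]
opening: 0.0116
gripper_force: 30.0
```

```bash
python3 - <<'E'
from h import *
goto(.5073,.0226,.119,-45)
E
```

```text
t 14.6 grasp [0.5076 0.0244 0.1029] ytool 22.83 zt [ 2.e-04  1.e-04 -1.e+00] F [-1.04  1.39  2.7 ] T [ 0.254  0.251 -0.029] open 0.0116 q [-0.05 -0.01  1.89  0.    1.26 -0.45]
shift [ -1.6  -1.  -16.1] turn [ 1.000e-02 -1.000e-02  6.783e+01]
```

>>> drive_tool:
  moves: [5,0,0,0,0,0,-2,5,0,0,0,0,0,0,5,0,0,0,0,0,0]

```text
t: 14.9
tool_pos: [0.5076, 0.0244, 0.2701]
orientation: [-1.691, -2.648, -0.0]
force: [-1.3, 1.7, 3.8]
opening: 0.0118
gripper_force: 30.0
```

```bash
python3 - <<'E'
from h import *
goto(.5073,.0226,.119,-45)
E
```

```text
t 14.9 grasp [0.5076 0.0244 0.1028] ytool 24.89 zt [ 1.e-04  1.e-04 -1.e+00] F [-1.31  1.71  3.81] T [ 0.306  0.248 -0.07 ] open 0.0118 q [-0.05 -0.01  1.89  0.    1.26 -0.49]
shift [ -1.5  -1.  -16.2] turn [ 0.000e+00 -1.000e-02  6.989e+01]
```

>>> drive_tool:
  moves: [5,0,0,0,0,0,-2,5,0,0,0,0,0,0,5,0,0,0,0,0,0]

```text
t: 15.2
tool_pos: [0.5075, 0.0244, 0.2701]
orientation: [-1.644, -2.677, -0.0]
force: [0.0, 1.4, 2.6]
opening: 0.012
gripper_force: 30.0
```

```bash
python3 - <<'E'
from h import *
goto(.5073,.0226,.119,-45)
E
```

```text
t 15.2 grasp [0.5075 0.0244 0.1028] ytool 26.91 zt [-0.e+00  2.e-04 -1.e+00] F [0.05 1.37 2.62] T [ 0.296  0.194 -0.023] open 0.012 q [-0.05 -0.01  1.89  0.    1.26 -0.52]
shift [ -1.5  -1.  -16.2] turn [-0.000e+00 -1.000e-02  7.191e+01]
```

>>> drive_tool:
  moves: [5,0,0,0,0,0,-2,5,0,0,0,0,0,0,5,0,0,0,0,0,0]

```text
t: 15.5
tool_pos: [0.5075, 0.0244, 0.2701]
orientation: [-1.596, -2.706, -0.0]
force: [0.4, 0.9, 2.9]
opening: 0.0118
gripper_force: 30.0
```

```bash
python3 - <<'E'
from h import *
goto(.5073,.0226,.119,-45)
E
```

```text
t 15.5 grasp [0.5075 0.0244 0.1028] ytool 28.92 zt [-0.e+00  1.e-04 -1.e+00] F [0.36 0.87 2.88] T [0.297 0.196 0.008] open 0.0118 q [-0.05 -0.01  1.89  0.    1.26 -0.56]
shift [ -1.5  -1.1 -16.2] turn [-0.000e+00 -1.000e-02  7.392e+01]
```

>>> drive_tool:
  moves: [5,0,0,0,0,0,-2,5,0,0,0,0,0,0,5,0,0,0,0,0,0]

```text
t: 15.8
tool_pos: [0.5075, 0.0244, 0.2701]
orientation: [-1.549, -2.733, -0.0]
force: [-0.9, 2.0, 3.5]
opening: 0.0116
gripper_force: 30.0
```

```bash
python3 - <<'E'
from h import *
goto(.5073,.0226,.119,-45)
E
```

```text
t 15.8 grasp [0.5075 0.0244 0.1028] ytool 30.92 zt [-0.e+00  1.e-04 -1.e+00] F [-0.91  1.99  3.47] T [ 0.276  0.153 -0.037] open 0.0116 q [-0.05 -0.01  1.89  0.    1.26 -0.59]
shift [ -1.4  -1.1 -16.2] turn [-0.000e+00 -1.000e-02  7.592e+01]
```

>>> drive_tool:
  moves: [5,0,0,0,0,0,-2,5,0,0,0,0,0,0,5,0,0,0,0,0,0]

```text
t: 16.1
tool_pos: [0.5075, 0.0244, 0.2701]
orientation: [-1.501, -2.76, -0.0]
force: [-0.3, 1.2, 3.6]
opening: 0.0115
gripper_force: 30.0
```

```bash
python3 - <<'E'
from h import *
goto(.5073,.0226,.119,-45)
E
```

```text
t 16.1 grasp [0.5075 0.0244 0.1028] ytool 32.92 zt [-1.e-04  2.e-04 -1.e+00] F [-0.31  1.18  3.6 ] T [ 0.257  0.135 -0.09 ] open 0.0115 q [-0.05 -0.01  1.89  0.    1.26 -0.63]
shift [ -1.4  -1.2 -16.2] turn [-1.000e-02 -1.000e-02  7.792e+01]
```

```bash
python3 - <<'E'
from h import *
ims=[robot.read_camera('scene') for _ in range(4)]
T=[];
c=ims[0]; c['color']=np.mean([i['color'] for i in ims],0).astype(np.uint8); pickle.dump(c,open('scene.pkl','wb'))
save('c4.png',cv2.resize(c['color'][308:368,265:345],(800,600),interpolation=cv2.INTER_CUBIC))
for _ in range(6): robot.read_camera('top'); T.append(robot.read_state()['wrist_torque'][2])
print(np.round(T,3))
E
```

```text
[-0.095 -0.086 -0.096 -0.064 -0.058 -0.057]
```

View pics/c4.png

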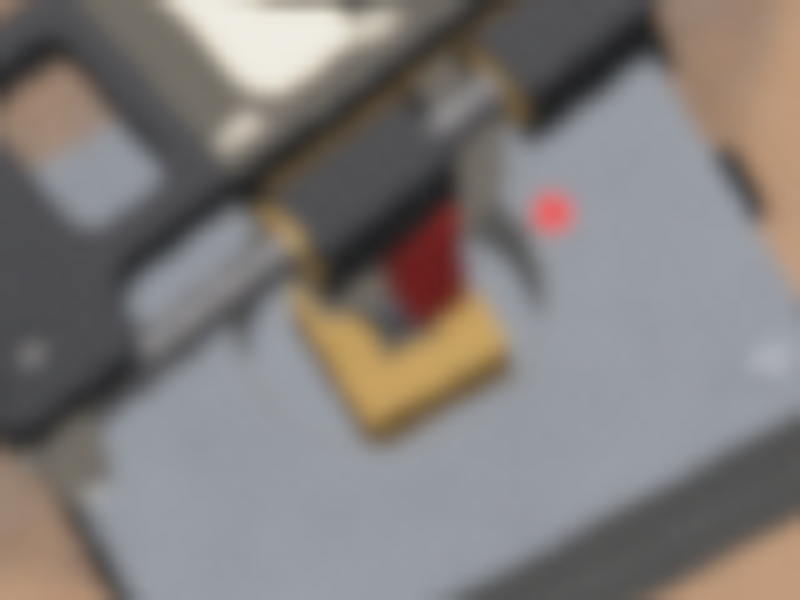

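>>> drive_tool:
  moves: [5,0,0,0,0,0,-1,5,0,0,0,0,0,0,5,0,0,0,0,0,0]

```text
t: 16.9
tool_pos: [0.5075, 0.0244, 0.2701]
orientation: [-1.475, -2.774, -0.0]
force: [0.4, 1.2, 3.1]
opening: 0.012
gripper_force: 30.0
```

```bash
cat > tq.py <<'E'
from h import *
T=[]
for _ in range(5): robot.read_camera('top'); T.append(robot.read_state()['wrist_torque'][2])
print('Tz',np.round(np.mean(T),3),np.round(T,3)); goto(.5073,.0226,.119,-45)
E
python3 tq.py; python3 - <<'E'
from h import *
s=load('scene')
W=lambda x,y,z: world(s,265+(x+.5)/10-.5,308+(y+.5)/10-.5,z)[:2]
def ang(a,b,z): d=W(*b,z)-W(*a,z); return np.degrees(np.arctan2(d[1],d[0])).round(1)
print('core',ang((375,440),(505,370),.046),ang((375,440),(298,315),.046),'box',ang((640,508),(800,425),.06))
E
```

```text
Tz -0.131 [-0.157 -0.102 -0.108 -0.114 -0.175]
t 17.15 grasp [0.5075 0.0244 0.1028] ytool 34.01 zt [-1.e-04  1.e-04 -1.e+00] F [0.18 0.88 3.22] T [ 0.284  0.116 -0.175] open 0.0119 q [-0.05 -0.01  1.89  0.    1.26 -0.65]
shift [ -1.4  -1.2 -16.2] turn [-1.000e-02 -1.000e-02  7.901e+01]
core 22.4 114.1 box 21.1
```

Torque is climbing per degree and the core edges read about 91–92° from the box, so it's at the stop. I'll unload the twist within the play, ease the press and release.

>>> drive_tool:
  moves: [5,0,0,0,0,0,2,5,0,0,-1,0,0,0,5,0,0,-0.8,0,0,0,5,0,0,0,0,0,0,5,0,0,0,0,0,0]

```text
t: 17.65
tool_pos: [0.5075, 0.0244, 0.2718]
orientation: [-1.522, -2.748, -0.0]
force: [0.7, 1.8, 1.8]
opening: 0.0117
gripper_force: 30.0
```

```bash
python3 tq.py
```

```text
Tz -0.029 [-0.042  0.003 -0.022 -0.065 -0.018]
t 17.9 grasp [0.5075 0.0245 0.1045] ytool 32.02 zt [-2.e-04  1.e-04 -1.e+00] F [1.44 0.64 2.08] T [ 0.261 -0.096 -0.018] open 0.0117 q [-0.05 -0.01  1.89  0.    1.27 -0.61]
shift [ -1.5  -1.1 -14.5] turn [-1.000e-02 -1.000e-02  7.702e+01]
```

>>> drive_tool:
  moves: [20,0,0,0,0,0,0,30,0,0,0,0,0,0,60,0,0,0,0,0,0,60,0,0,0,0,0,0,60,0,0,0,0,0,0,60,0,0,0,0,0,0,60,0,0,0,0,0,0,60,0,0,0,0,0,0]

```text
t: 18.7
tool_pos: [0.5075, 0.0244, 0.2719]
orientation: [-1.523, -2.748, -0.0]
force: [-0.4, 1.1, 0.5]
opening: 0.0598
gripper_force: 0.0
```

>>> drive_tool:
  moves: [60,0,0,-10,0,0,0,60,0,0,-20,0,0,0,60,0,0,-30,0,0,0,60,0,0,-40,0,0,0,60,0,0,-40,0,0,0,60,0,0,-30,0,0,0,60,0,0,0,0,0,0]

```text
t: 19.4
tool_pos: [0.5084, 0.0244, 0.4486]
orientation: [1.519, 2.74, 0.007]
force: [-0.2, -0.5, 0.3]
opening: 0.0601
gripper_force: 0.0
```

>>> drive_tool:
  moves: [60,-20,30,0,0,0,0,60,-20,30,0,0,0,0,60,-20,30,0,0,0,0,60,-20,30,0,0,0,0,60,0,0,0,0,0,0]

```text
t: 19.9
tool_pos: [0.6543, 0.0198, 0.4377]
orientation: [-1.521, -2.744, 0.003]
force: [-0.3, -0.2, -0.8]
opening: 0.0601
gripper_force: 0.0
```

```bash
python3 - <<'E'
from h import *
goto(.5073,.0226,.119,-45)
t=grab('top');s=grab('scene')
def cr(c,u,v,w,h,W,H): return cv2.resize(c['color'][v-h:v+h,u-w:u+w],(W,H),interpolation=cv2.INTER_CUBIC)
save('c5.png',np.hstack([cr(t,424,258,32,48,400,600),cr(s,305,333,32,48,400,600)]))
E
```

```text
t 19.9 grasp [0.6535 0.0199 0.2704] ytool 31.99 zt [-4.9e-03  4.0e-04 -1.0e+00] F [-0.34 -0.17 -0.85] T [ 0.01  -0.016 -0.036] open 0.0601 q [-0.05  0.27  1.27  0.    1.61 -0.61]
shift [  79.3 -121.9  152.1] turn [-3.100e-01  1.000e-02  7.699e+01]
```

View pics/c5.png

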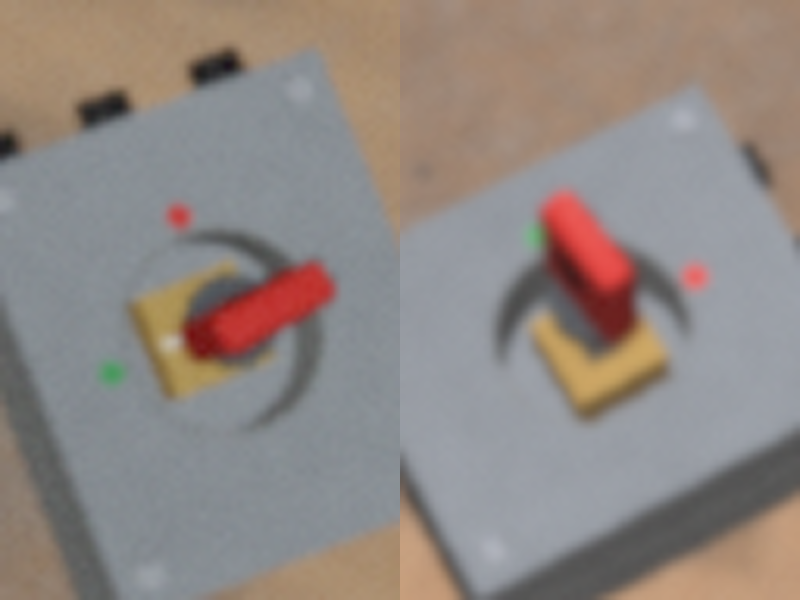

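The key stands in the socket and the core's white mark at (170,342) points to the green dot at (112,373). A quick check of angle and seating depth follows.

```bash
python3 - <<'E'
from h import *
t=load('top')
W=lambda x,y,z: world(t,392+(x+.5)/6.25-.5,210+(y+.5)/6.25-.5,z)[:2]
def ang(a,b,z): d=W(*b,z)-W(*a,z); return np.degrees(np.arctan2(d[1],d[0])).round(1)
print('core',ang((175,398),(133,303),.048),ang((235,264),(133,303),.048),'box',ang((148,577),(2,199),.06),ang((300,90),(2,199),.06),'handle',ang((215,335),(315,280),.121))
im=t['color'].astype(int)
for n in('top','scene'):
    c=load(n);im=c['color'].astype(int);m=(im[...,0]>120)&(im[...,1]<80)&(im[...,2]<80);z=[]
    for v,u in np.argwhere(m):
        p=world(c,u,v,d=c['depth'][v,u])
        if abs(p[0]-.508)<.03 and abs(p[1]-.024)<.03: z.append(p)
    z=np.array(z); q=z[z[:,2]>np.percentile(z[:,2],50)]; print(n,len(z),np.percentile(z[:,2],[50,75,90,95]).round(4),cv2.minAreaRect((q[:,:2]*1000).astype(np.float32)))
for u,v in((405,240),(430,300)): print('lid z',world(t,u,v,d=t['depth'][v,u])[2])
E
```

```text
core 24.1 112.4 box 21.5 111.8 handle -60.0
top 161 [0.1203 0.1212 0.1222 0.1231] ((507.9923400878906, 26.843463897705078), (10.557168960571289, 30.10936737060547), 31.660184860229492)
scene 78 [0.1192 0.1209 0.1218 0.1222] ((506.4244384765625, 19.222293853759766), (10.026203155517578, 27.053552627563477), 32.884361267089844)
lid z 0.05955942399604208
lid z 0.06139997771970407
```

```bash
python3 -c "
from plant import robot
print(robot.close_job())"
```

```text
the job is handed in; nothing more can be done
None
```

The key is fully seated in the socket and turned counter-clockwise to its stop (about 91.5° measured; the stop is at 91.7°). It was left standing there, nothing else on the desk was moved on purpose, and the job is handed in at about 20 s.

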